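# Read a hidden seal through the swing mirror

### The arm

A 7-joint arm with a two-finger parallel gripper is mounted at the origin on the work surface. World frame = base frame: x ahead of the robot, y to its left, z up, the work surface at z = 0. Lengths are in m, angles in rad, forces in N, time in s.
With the tool pointing down it reaches from about 0.4 to 0.875 m from the base axis. Payload 6.5 kg.
Tool frame: the origin (TCP) lies between the finger pads; the fingertips stand 25 mm ahead of it and the grasp point (between the pads) lies 6 mm ahead of it; x points along the fingers, y is the direction in which the jaws open and shut, and the axes are right-handed (so a half turn about x gives the same grasp; the last joint's range is limited). The gripper opens to 88 mm and grips with 3 to 60 N. Pads are 18 mm wide; open, the fingers measure 123 mm over their backs; the gripper's body (75 mm by 187 mm) begins 45 mm behind the grasp point.
Start: joints at [-0.066, 0.536, -0.004, 1.538, 0.003, 1.067, -0.071], TCP at [0.65, 0, 0.264] pointing down, gripper open.
Joint ranges: [-2.7, 2.7], [-0.37, 2.16], [-1.27, 1.26], [0.24, 2.4], [-1.31, 4.45], [0.19, 1.91], [-2.76, 2.76]. Speed limits (rad/s): [2.39, 2.39, 3.14, 3.14, 3.14, 3.14, 3.14].

### API

Orientations are given as a rotation vector (axis times angle).
In Python, from station import robot gives the robot as it stands.
- The arm moves only by the tool jog_arm, never from a script. Its argument "plan" is one flat list of numbers, 5 for each row, row after row: the shift along the tool's x, y, z in mm, then the turn about the tool's x in rad, then the opening in per cent of the stroke, from 0 (shut) to 100 (fully open). In form: [tx, ty, tz, twist, fingers, tx, ty, tz, twist, fingers, ...]. A call has 1 to 8 rows; each row is the pose to reach, as a shift and turn from the pose measured when the call began, along the tool's axes at that moment; what a row does not reach only later rows make up. A row lasts 1/12 s, in which the tool goes at most 41.7 mm and 7.16 degrees, less where a joint would pass 70% of its speed; a pose out of reach is approached as far as the arm can. A call with a gripper value outside its range is refused whole. The fingers move at their own pace and stop on an object; the grip force is fixed at half the most. Time passes only in rows, so rows that repeat a pose let the fingers close. It gives the time, the measured TCP pose, the force and the opening at its end, in the units of the state.
- robot.state(): the state, without advancing time (a new reading comes with each control period).
- robot.read_camera(name): name is "scene" or "side" or "wrist"; returns a dict with "color" (480x640x3 uint8, red, green, blue), "fov_y" (degrees; the focal length in pixels is half the picture's height over the tangent of half this angle, whatever the lens; pixels are square), "cx", "cy" (the principal point, pixels), "pose" (4x4, takes a point from camera to world coordinates). Camera axes: x right, y down, z forward; pixel columns grow to the right and rows downward; lengths in m; the calibration is good to about 2 mm. A picture is of the moment at which its call begins. There is no depth.
- robot.close_job(): hands the job in, once; it reports no verdict.
The state is a dict: "t": time; "qpos": joint angles; "joint_velocities": joint speeds; "joint_efforts": joint torques, N m; "position": TCP position; "tool_rot": TCP orientation; "contact_force": force on the tool from outside, world axes, zero at the start; "wrist_torque": the same for the moment, N m; "finger_gap": opening from 0.0 (shut) to 1.0 (fully open).
Only numpy, scipy, OpenCV 4.12 (cv2) and the standard library are available. Lean on these libraries where they do the work, as an engineer would, in place of code of your own. Each camera call takes 0.05 s, during which the arm holds its last target.

### The job

Wake the code reader by squeezing its red trigger fully against the white grip and letting it spring back. Then swing the mirror (the yellow peg is its handle) until the reader's line of sight, bounced off the mirror, lands on the orange seal of the carton, and finish while still holding the mirror steady at that angle, as it springs back if let go. Leave the carton and everything else on the desk where it stands.

Things in the scene. Friction and masses are not known exactly. Their poses are not given: they have to be found in the camera images.
- rig: Aluminium plate 110 x 360 x 8 mm fixed to the desk: mirror at one end, white pistol-grip code reader on its side at the other. Origin on the desk under the mirror's pivot, z up. Plate y -55 to 305. The reader looks along -y at the pivot, 65 mm up; head x +-36, y 141 to 285, top 91 mm. Its grip sticks out level: x -30 to -135, y 222 to 250, 50 to 80 mm up, free air around.
- reader_window (a point): Centre of the reader's dark red window, where its line of sight starts: 141 mm from the pivot along the rig's +y, 65 mm above the desk; same axes as rig.
- grip_back (a point): Point on the back (+y) face of the white grip, facing away from the trigger, 85 mm to the -x side of the reader's optical axis, 65 mm above the desk; same axes as rig.
- trigger_pad (a point): Middle of the outer (-y) face of the red trigger, 64 x 8 x 24 mm, in front of the grip. One finger goes on this face, one on grip_back: 52 mm apart when released, about 41 mm when fully squeezed, along the rig's y. The trigger's upright hinge is 45 mm from this point, next to the head. Same axes as rig when released.
- trigger (a joint): Trigger angle in rad: 0 released (spring), 0.24 fully squeezed, at its stop; squeezed counts above 0.17, released below 0.05. It takes about 2.5 N at the start and 6 N at the stop.
- mirror: Mirror 70 x 70 mm (30 to 100 mm above the desk) in a black 78 mm frame on an upright pivot. Origin on the pivot at desk height; z up; x is the glass's outward normal (the glass passes through the pivot). A spring holds it at a stop, normal 80 degrees anticlockwise (from above) from the rig's +x, nearly facing the reader; it turns up to 1.25 rad clockwise from there and springs back.
- mirror_peg (a point): Grip point, 132 mm above the desk, on the upright yellow peg (round, 16 mm diameter, 100 to 150 mm up) that turns the mirror. It stands straight behind the glass, at -70 mm on the mirror's x, on a flat steel arm whose top is 108 mm up. Swinging it takes about 1 to 4 N. Same axes as mirror.
- sight (a point): Not a solid thing: the reader's line of sight after the mirror, as the mirror stands now. Origin on the pivot, 65 mm above the desk; x points along the reflected line of sight (the direction to the window mirrored about the normal, so it turns twice as far as the mirror), z up.
- carton: Loose cardboard carton 70 (x) x 90 (y) x 100 (z) mm, about 0.4 kg, standing beyond the mirror as seen from the robot. Origin: centre of its underside; its -x face carries the orange seal and looks roughly at the mirror.
- seal (a point): Centre of the coded orange seal, a strip 44 mm wide down the carton's -x face that also runs over its top (so it shows from above); 65 mm above the desk; same axes as the carton.
- scale: White bench scale 230 x 200 x 64 mm with a steel pan; origin under its centre. Bystander, to be left alone.
- phone: Black phone 150 x 72 x 9 mm; origin under its centre. Bystander, to be left alone.
- tape_roll: Blue tape roll, 90 mm across, 25 mm high; origin under its centre. Bystander, to be left alone.
- jar: Amber jar 64 mm across, 90 mm high; origin under its centre. Bystander, to be left alone.
- pen_cup: Black cup 76 mm across, 100 mm high; origin under its centre. Bystander, to be left alone.
- weight: Brass calibration weight, 36 mm across, 52 mm high; origin under its centre. Bystander, to be left alone.
Mind the look-alikes: they are no part of the job. What is shaped like the carton but green or turquoise is not meant.

How it is judged:
On the way, in this order (a step that is already met when the one before it is completed fails the run):
1. the robot's fingers squeeze the trigger home (above 0.17 rad) (value of joint trigger above 0.17 rad and contact force between the fingers and anything else above 0.5 N), for 0.2 s.
2. the trigger is let go and springs back (below 0.05 rad) (value of joint trigger below 0.05 rad), for 0.2 s.
3. the mirror, held by the fingers, throws the line of sight onto the seal (y of seal in the frame of sight between -0.022 and 0.022 m and x of seal in the frame of sight above 0.08 m and contact force between the fingers and mirror above 0.5 N and angular speed of mirror below 0.15 rad/s), for 0.3 s.
At the end, for the whole second after the job is handed in: The fingers hold the mirror (over 0.5 N) still (under 0.15 rad/s), the reflected line of sight passes within 22 mm of the middle of the seal (half its width), the trigger is released (below 0.05 rad), the carton is within 15 mm of where it started and the other things within 20 mm (all of step 3 and value of joint trigger below 0.05 rad and distance of carton from where it was at the start of the episode below 0.015 m and distance of each of scale, phone, tape_roll, jar, pen_cup, weight from where it was at the start of the episode below 0.02 m); the arm keeps its last pose, push and grip.
It fails at once if the carton is shifted by more than 15 mm (distance of carton from where it was at the start of the episode above 0.015 m).
It fails at once if another thing on the desk is shifted by more than 20 mm (distance of any of scale, phone, tape_roll, jar, pen_cup, weight from where it was at the start of the episode above 0.02 m).
It also fails if it takes over 48 s, if anything falls off the work surface, if the arm or the gripper's body presses on something with over 40 N, if the wrist force passes 120 N, or if a joint passes its speed limit or range.

## Working session

There is one attempt and no reset: what is moved stays moved. The work goes in short steps, Python scripts to look and compute and a tool call to move; the robot and the scene stay as the last step left them, time stands still between calls to the robot, and variables do not carry over. Pictures are saved under pics/ and viewed, and the job is handed in when it is done.

Besides the shell and the picture viewer there is one more tool, called after "Call:" as name(argument=value, ...) on one line, values as JSON. jog_arm: Moves the arm, as the interface text tells. Its arguments: {"type":"object","properties":{"plan":{"type":"array"}},"required":["plan"]}

```bash
mkdir -p pics; ls; python3 - <<'E'
from station import robot
import cv2
s=robot.state();print(s)
for n in ["scene","side","wrist"]:
    c=robot.read_camera(n);cv2.imwrite(f"pics/{n}0.png",c["color"][:,:,::-1]);print(n,c["fov_y"],c["cx"],c["cy"],c["pose"].round(3).tolist())
E
```

```text
pics
{'t': 0.0, 'qpos': array([-0.06619104,  0.53716283, -0.00446054,  1.53883351,  0.00261266,
        1.06730557, -0.07121584]), 'joint_velocities': array([-0.00113526, -0.00011828, -0.00045361,  0.00099904, -0.00132378,
       -0.00130059, -0.00086581]), 'joint_efforts': array([-1.69933578e-04, -5.70981932e+01,  9.90184285e-01, -2.51597965e+01,
       -5.62433247e-02,  1.80829730e-02,  2.02785413e-04]), 'position': array([ 6.49441651e-01, -9.11718702e-06,  2.62856445e-01]), 'tool_rot': array([ 1.20825072,  1.2103924 , -1.2104566 ]), 'contact_force': array([ 0.24660066,  0.20991756, -0.41272669]), 'wrist_torque': array([ 0.02208523, -0.02096245, -0.01554537]), 'finger_gap': 1.0017976451061228}
scene 43.992952243696514 319.00878434668914 240.54968415504624 [[-0.815, 0.491, -0.307, 1.07], [0.579, 0.702, -0.415, 0.629], [0.012, -0.516, -0.856, 1.392], [0.0, 0.0, 0.0, 1.0]]
side 52.27076658071905 318.26621944227844 236.90481324681238 [[0.927, -0.195, 0.321, 0.079], [-0.375, -0.498, 0.782, -1.246], [0.007, -0.845, -0.534, 0.975], [0.0, 0.0, 0.0, 1.0]]
wrist 68.927073493119 322.3521515114044 235.8102615304229 [[1.0, 0.001, -0.002, 0.65], [0.001, -0.966, -0.257, 0.067], [-0.002, 0.257, -0.966, 0.383], [0.0, 0.0, 0.0, 1.0]]
```

View pics/scene0.png

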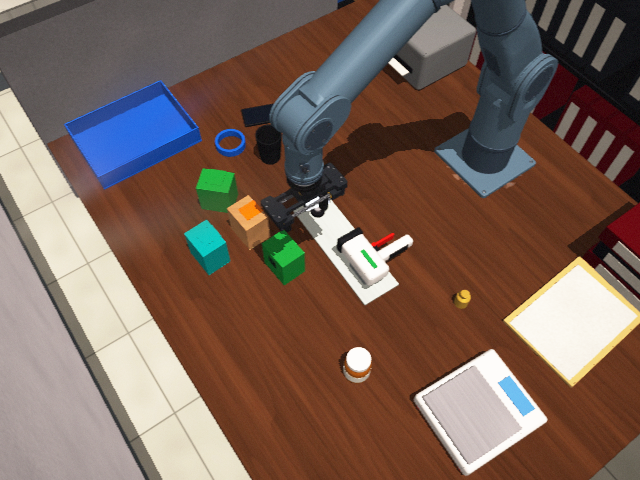

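View pics/side0.png

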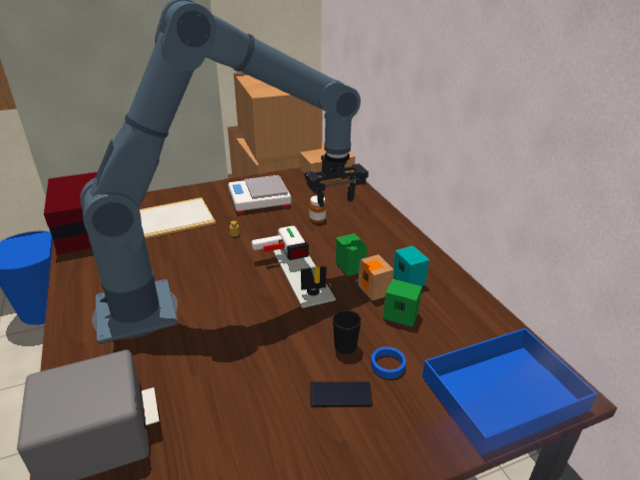

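View pics/wrist0.png

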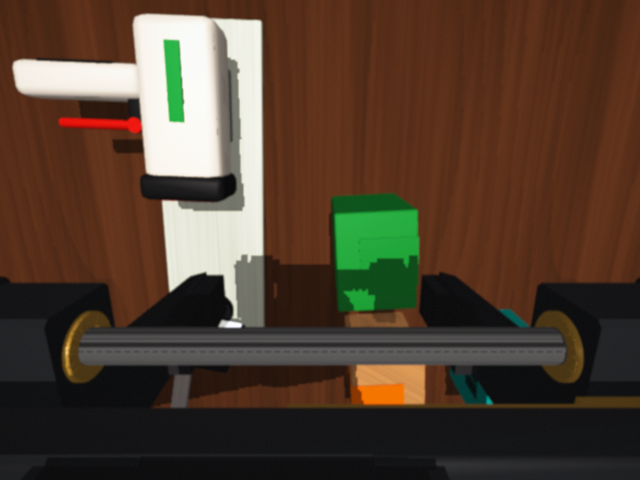

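```bash
python3 - <<'E'
import cv2
a=cv2.imread("pics/scene0.png")[170:310,190:430];b=cv2.imread("pics/side0.png")[220:330,240:440]
cv2.imwrite("pics/sc_z.png",cv2.resize(a,None,fx=3.3,fy=3.3,interpolation=2));cv2.imwrite("pics/si_z.png",cv2.resize(b,None,fx=4,fy=4,interpolation=2))
E
```

```text
(no output)
```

View pics/sc_z.png

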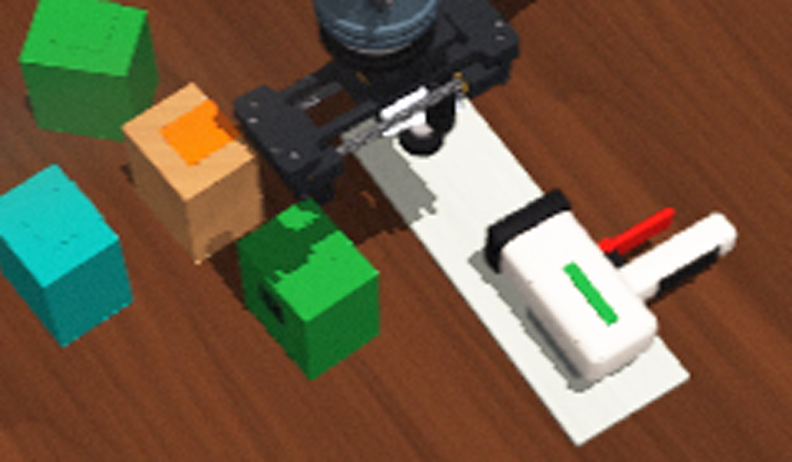

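View pics/si_z.png

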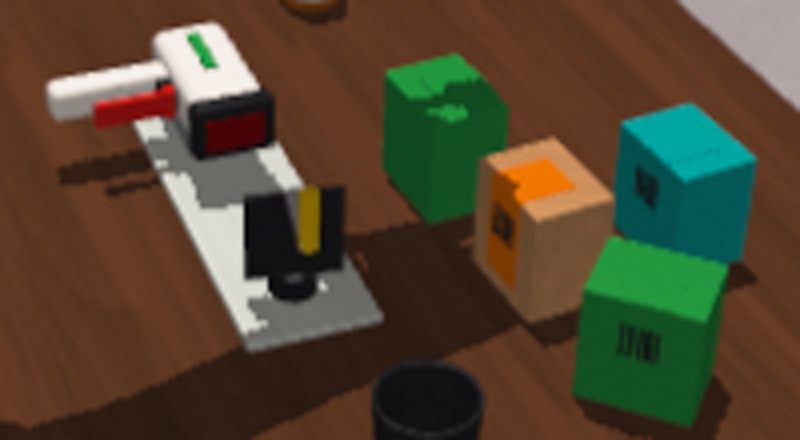

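```bash
cat > h.py <<'E'
import numpy as np,cv2
from station import robot
def ray(c,u,v):
    f=240/np.tan(np.radians(c["fov_y"]/2)); T=np.array(c["pose"])
    d=T[:3,:3]@np.array([(u-c["cx"])/f,(v-c["cy"])/f,1]); return T[:3,3],d
def onz(c,u,v,z):
    o,d=ray(c,u,v); return (o+d*(z-o[2])/d[2])
def proj(c,p):
    f=240/np.tan(np.radians(c["fov_y"]/2)); T=np.array(c["pose"])
    q=T[:3,:3].T@(np.array(p)-T[:3,3]); return np.array([f*q[0]/q[2]+c["cx"],f*q[1]/q[2]+c["cy"]])
E
python3 - <<'E'
from h import *
sc,si,wr=[robot.read_camera(n) for n in("scene","side","wrist")]
P=lambda n,c,u,v,z:print(n,onz(c,u,v,z).round(4))
S=lambda x,y:(190+x/3.3,170+y/3.3)
D=lambda x,y:(240+x/4,220+y/4)
print("plate scene");P("far+x",sc,*S(580,445),.008);P("far-x",sc,*S(690,377),.008)
print("plate side");P("-x near",si,*D(247,346),.008);P("+x near",si,*D(384,318),.008)
P("wrist +x far",wr,263,20,.008);P("wrist +x edge",wr,263.5,230,.008);P("-x edge",wr,163.5,215,.008);P("-x edge",wr,168,290,.008)
print("carton top scene");[P("",sc,*S(*q),.1) for q in((195,83),(123,127),(190,200),(260,153))]
print("carton top side");[P("",si,*D(*q),.1) for q in((480,155),(553,138),(613,195),(540,212))]
for n,c in(("sc",sc),("si",si),("wr",wr)):
    h=cv2.cvtColor(c["color"],cv2.COLOR_RGB2HSV)
    m=cv2.inRange(h,(7,215,170),(16,255,255))
    k,l,st,ce=cv2.connectedComponentsWithStats(m)
    for i in range(1,k):
        if st[i,4]>40:print(n,"orange",st[i],ce[i],onz(c,*ce[i],.1).round(4))
    m=cv2.inRange(h,(0,200,120),(4,255,255))
    k,l,st,ce=cv2.connectedComponentsWithStats(m)
    for i in range(1,k):
        if st[i,4]>40:print(n,"red",st[i],ce[i],onz(c,*ce[i],.077).round(4))
P("grip tip -x mid wr",wr,14,78,.065);
P("grip y lo",wr,60,100,.07);P("grip y hi",wr,60,60,.07);
P("win l",wr,140,190,.065)
E
```

```text
plate scene
far+x [0.5863 0.1834 0.008 ]
far-x [0.4789 0.1867 0.008 ]
plate side
-x near [ 0.4651 -0.1773  0.008 ]
+x near [ 0.5746 -0.1852  0.008 ]
wrist +x far [0.5933 0.1801 0.008 ]
wrist +x edge [ 0.585  -0.0264  0.008 ]
-x edge [ 0.4763 -0.0097  0.008 ]
-x edge [ 0.4712 -0.0982  0.008 ]
carton top scene
 [ 0.6769 -0.2185  0.1   ]
 [ 0.7463 -0.2148  0.1   ]
 [ 0.7389 -0.1262  0.1   ]
 [ 0.6707 -0.1318  0.1   ]
carton top side
 [ 0.6774 -0.132   0.1   ]
 [ 0.7418 -0.1319  0.1   ]
 [ 0.7481 -0.2168  0.1   ]
 [ 0.6863 -0.2158  0.1   ]
sc orange [239 200  21  20 203] [249.11330049 209.61576355] [ 0.7014 -0.1791  0.1   ]
sc red [371 233  24  14 130] [383.15384615 240.03076923] [0.4608 0.0858 0.077 ]
si orange [365 260  18  11 106] [373.56603774 264.72641509] [ 0.7021 -0.1762  0.1   ]
si red [264 241  19  11 104] [273.68269231 246.53846154] [0.457  0.0664 0.077 ]
wr orange [357 384  46  21 848] [381.49528302 394.31485849] [ 0.7068 -0.1649  0.1   ]
wr red [ 58 117  83  16 883] [101.22423556 123.37032843] [0.4653 0.0824 0.077 ]
grip tip -x mid wr [0.3904 0.1194 0.065 ]
grip y lo [0.4293 0.1015 0.07  ]
grip y hi [0.4353 0.1322 0.07  ]
win l [0.484  0.0251 0.065 ]
```

```bash
cat >> h.py <<'E'
from scipy.spatial.transform import Rotation as Ro
piv=np.array([.521,-.123]);th=-.042
def rig(x,y,z):
    c,s=np.cos(th),np.sin(th); return np.array([piv[0]+c*x-s*y,piv[1]+s*x+c*y,z])
def go(p,yaw=None):
    "shift to p; yaw= wanted world angle of tool y"
    s=robot.state();R=Ro.from_rotvec(s["tool_rot"]).as_matrix()
    print("t",s["t"],"pos",s["position"].round(4),"gap",s["finger_gap"]); print("R",R.round(3).tolist(),"q",s["qpos"].round(2),"F",s["contact_force"].round(2))
    print("shift mm",(R.T@(np.array(p)-s["position"])*1000).round(1))
    if yaw is not None:
        a=np.arctan2(R[1,1],R[0,1]); d=(yaw-a+np.pi/2)%np.pi-np.pi/2; print("twist about tool x",-d,"or",-d+np.pi,-d-np.pi)
E
python3 - <<'E'
from h import *
go(rig(-.083,.227,.2),np.pi/2+th)
E
```

```text
t 0.3 pos [0.6498 0.     0.2634] gap 0.9998868838882707
R [[-0.0, 1.0, 0.0], [-0.0, 0.0, -1.0], [-1.0, -0.0, 0.0]] q [-0.07  0.54 -0.    1.54  0.    1.07 -0.07] F [-0.   -0.55  0.06]
shift mm [  63.5 -202.2 -107.3]
twist about tool x -1.5286795897082461 or 1.612913063881547 -4.670272243298039
```

Call:
jog_arm(plan=[0, -30, -15, -0.12, 100, 0, -60, -30, -0.24, 100, 0, -90, -45, -0.36, 100, 0, -120, -60, -0.48, 100, 0, -150, -75, -0.6, 100, 0, -180, -90, -0.72, 100, 0, -200, -100, -0.84, 100, 0, -202, -107, -0.96, 100])

```text
t: 0.97
position: [0.444, 0.108, 0.2635]
tool_rot: [0.47, 1.521, -0.473]
contact_force: [0.8, 0.5, 0.1]
finger_gap: 0.997
```

Call:
jog_arm(plan=[0, 0, 0, -0.12, 100, 0, 0, 0, -0.24, 100, 0, 0, 0, -0.36, 100, 0, 0, 0, -0.48, 100, 0, 0, 0, -0.56, 100, 0, 0, 0, -0.56, 100])

```text
t: 1.47
position: [0.4441, 0.1079, 0.2635]
tool_rot: [0.03, 1.573, -0.032]
contact_force: [-0.9, -0.1, 0.1]
finger_gap: 0.999
```

```bash
python3 - <<'E'
from h import *
for n in ["scene","side","wrist"]:
    c=robot.read_camera(n);cv2.imwrite(f"pics/{n}1.png",c["color"][:,:,::-1])
    print(n,"peg rest",proj(c,[piv[0]-.07*np.cos(np.radians(80)+th),piv[1]-.07*np.sin(np.radians(80)+th),.15]),[proj(c,rig(x,y,.008)).round(0).tolist() for x in(-.055,.055) for y in(-.055,.305)],"grip tip",proj(c,rig(-.135,.236,.065)))
go(rig(-.083,.227,.2),np.pi/2+th)
a=cv2.imread("pics/scene1.png")[170:310,190:430];b=cv2.imread("pics/side1.png")[220:330,240:440]
cv2.imwrite("pics/sc_z1.png",cv2.resize(a,None,fx=3.3,fy=3.3,interpolation=2));cv2.imwrite("pics/si_z1.png",cv2.resize(b,None,fx=4,fy=4,interpolation=2))
E
```

```text
scene peg rest [307.64048351 160.96714221] [[323.0, 189.0], [398.0, 283.0], [290.0, 206.0], [364.0, 304.0]] grip tip [409.81094573 239.02772394]
side peg rest [316.29001247 267.97040583] [[301.0, 306.0], [270.0, 245.0], [335.0, 299.0], [299.0, 239.0]] grip tip [251.92454099 245.22302178]
wrist peg rest [-74.44195341 336.96557712] [[67.0, 234.0], [392.0, 234.0], [85.0, 324.0], [387.0, 323.0]] grip tip [330.69937845 162.84865307]
t 1.6167 pos [0.4441 0.108  0.2635] gap 0.9993465496221191
R [[-0.002, 0.045, 0.999], [-0.001, 0.999, -0.045], [-1.0, -0.001, -0.002]] q [-0.03  0.23 -0.35  2.01  0.1   0.92  1.09] F [ 0.59 -0.14  0.13]
shift mm [63.5 -0.5  3.7]
twist about tool x -0.0028187094899438936 or 3.1387739440998494 -3.144411363079737
```

View pics/wrist1.png

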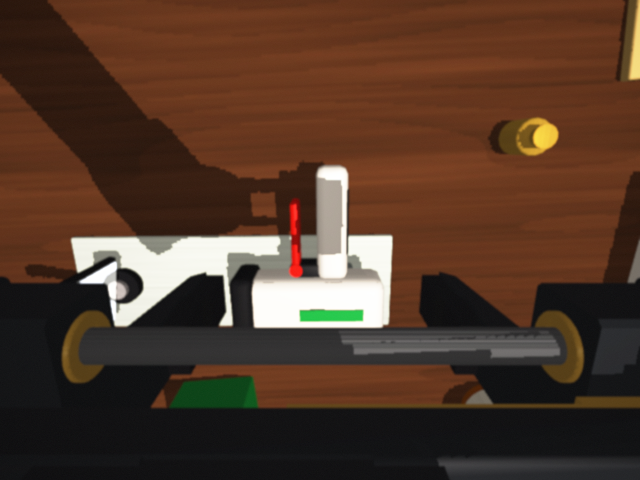

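View pics/sc_z1.png

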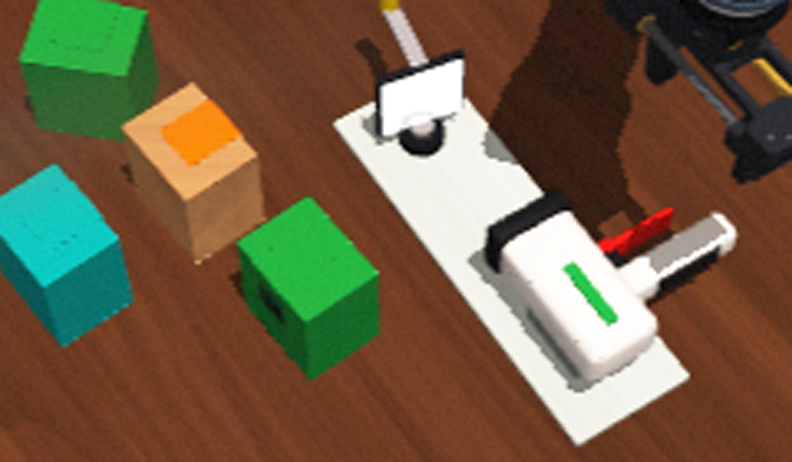

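View pics/si_z1.png

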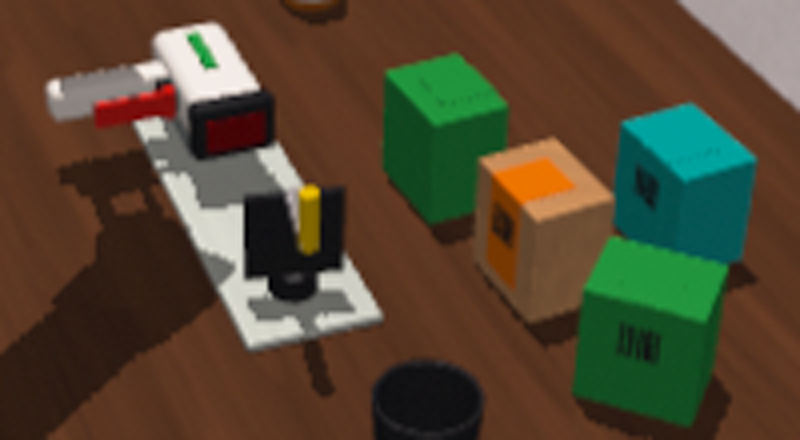

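Call:
jog_arm(plan=[30, 0, 3, 0, 100, 60, 0, 3, 0, 100, 90, 0, 3, 0, 100, 120, 0, 3, 0, 100, 150, 0, 3, 0, 100, 175, 0, 3, 0, 100, 192, 0, 3, 0, 100, 192, 0, 3, 0, 100])

```text
t: 2.28
position: [0.4446, 0.1072, 0.0687]
tool_rot: [0.034, 1.578, -0.038]
contact_force: [-0.8, -0.7, -0.5]
finger_gap: 1.001
```

```bash
python3 - <<'E'
from h import *
for n in ["scene","side","wrist"]:
    c=robot.read_camera(n);im=c["color"][:,:,::-1]
    if n=="side": im=cv2.resize(im[200:320,220:380],None,fx=5,fy=5)
    cv2.imwrite(f"pics/{n}2.png",im)
go(rig(-.084,.227,.071),np.pi/2+th)
E
```

```text
t 2.4333 pos [0.4471 0.1079 0.0723] gap 0.9961599154278867
R [[-0.002, 0.046, 0.999], [-0.001, 0.999, -0.046], [-1.0, -0.001, -0.002]] q [-0.13  0.57 -0.25  2.13  0.29  0.48  0.93] F [-0.24  0.34 -0.06]
shift mm [ 1.3 -0.6 -0.5]
twist about tool x -0.003641995818938648 or 3.1379506577708547 -3.1452346494087315
```

View pics/side2.png

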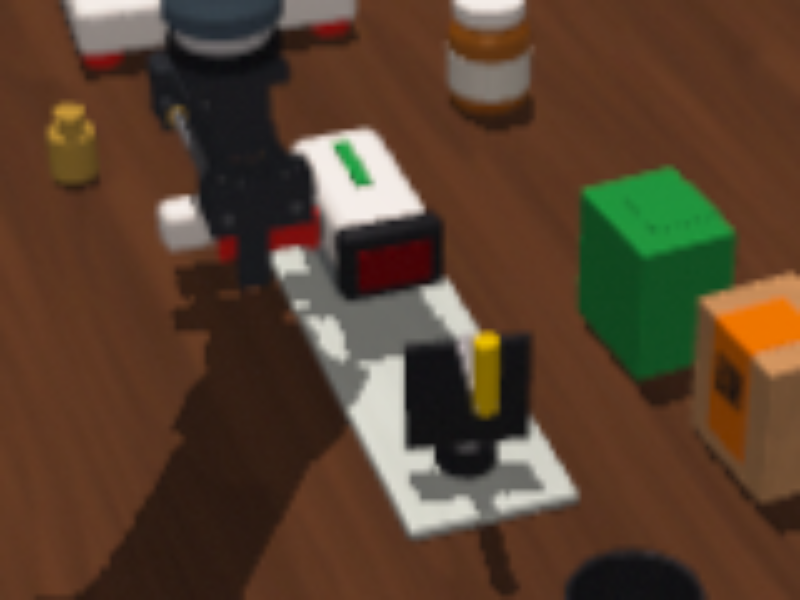

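View pics/wrist2.png

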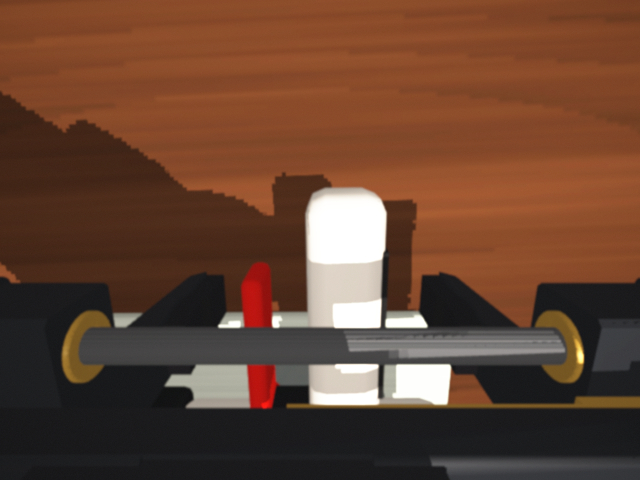

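Call:
jog_arm(plan=[0, 0, 0, 0, 70, 0, 1, 0, 0, 60, 0, 2, 0, 0, 50, 0, 2, 0, 0, 42, 0, 2, 0, 0, 40, 0, 2, 0, 0, 40, 0, 2, 0, 0, 40, 0, 2, 0, 0, 40])

```text
t: 3.1
position: [0.4476, 0.1093, 0.0724]
tool_rot: [0.035, 1.571, -0.038]
contact_force: [1.1, -4.3, 3.3]
finger_gap: 0.472
```

Call:
jog_arm(plan=[0, 0, 0, 0, 40, 0, 0, 0, 0, 40, 0, 0, 0, 0, 40, 0, 0, 0, 0, 40])

```text
t: 3.43
position: [0.4477, 0.1092, 0.0725]
tool_rot: [0.035, 1.571, -0.038]
contact_force: [0.7, -2.4, 1.6]
finger_gap: 0.465
```

```bash
python3 - <<'E'
from h import *
c=robot.read_camera("wrist");cv2.imwrite("pics/wrist3.png",c["color"][:,:,::-1])
go(rig(-.084,.229,.071))
E
```

```text
t 3.4833 pos [0.4476 0.1093 0.0724] gap 0.47320659705665297
R [[-0.001, 0.046, 0.999], [-0.001, 0.999, -0.046], [-1.0, -0.001, -0.001]] q [-0.14  0.57 -0.25  2.13  0.29  0.48  0.92] F [ 0.21 -2.08  1.85]
shift mm [ 1.4  0.  -1. ]
```

View pics/wrist3.png

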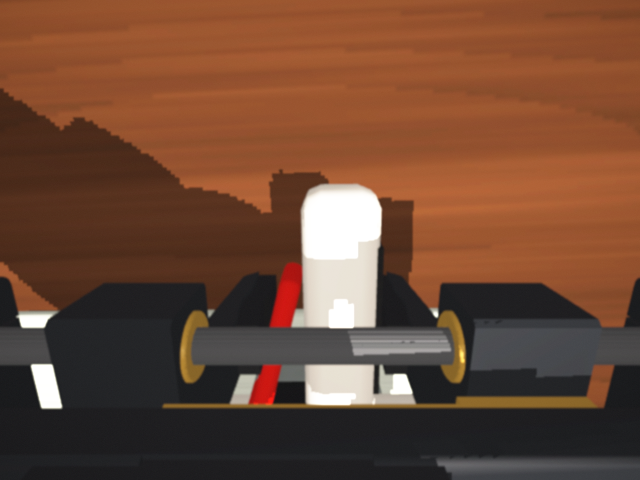

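Call:
jog_arm(plan=[0, 0, 0, 0, 60, 0, 0, 0, 0, 80, 0, 0, 0, 0, 100, 0, 0, 0, 0, 100, 0, 0, 0, 0, 100, 0, 0, 0, 0, 100, 0, 0, 0, 0, 100, 0, 0, 0, 0, 100])

```text
t: 4.15
position: [0.4476, 0.1097, 0.0724]
tool_rot: [0.035, 1.572, -0.037]
contact_force: [-0.3, -0.7, 0.1]
finger_gap: 0.994
```

```bash
python3 - <<'E'
from h import *
c=robot.read_camera("wrist");cv2.imwrite("pics/wrist4.png",c["color"][:,:,::-1])
a=np.radians(80)+th
p=piv-.07*np.array([np.cos(a),np.sin(a)]);print(p)
go([*p,.23])
E
```

```text
[ 0.50596086 -0.19136537]
t 4.2 pos [0.4476 0.1096 0.0724] gap 1.0017172269014918
R [[-0.001, 0.046, 0.999], [-0.001, 0.999, -0.046], [-1.0, -0.001, -0.001]] q [-0.14  0.57 -0.25  2.13  0.29  0.48  0.92] F [-0.26  0.42  0.68]
shift mm [-157.3 -298.1   72. ]
```

View pics/wrist4.png

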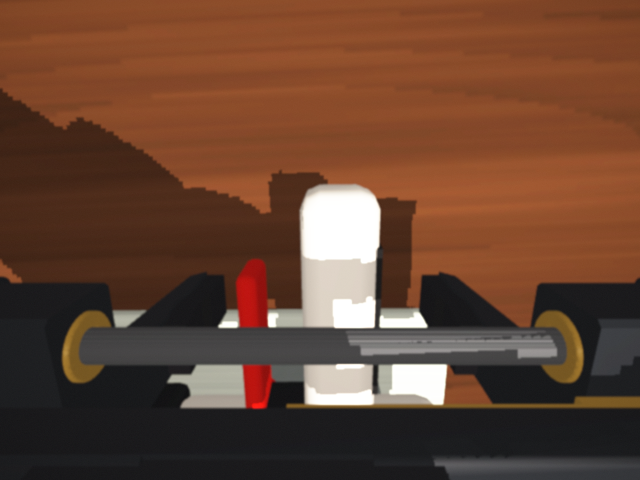

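Call:
jog_arm(plan=[-35, 0, 0, 0, 100, -70, 0, 0, 0, 100, -105, 0, 0, 0, 100, -140, -10, 10, 0, 100, -170, -45, 20, 0, 100, -170, -85, 30, 0, 100, -170, -125, 40, 0, 100, -170, -165, 50, 0, 100])

```text
t: 4.87
position: [0.49, -0.056, 0.2436]
tool_rot: [0.034, 1.569, -0.036]
contact_force: [1.3, 0.1, -0.9]
finger_gap: 1.001
```

Call:
jog_arm(plan=[0, -35, 5, 0, 100, 0, -70, 10, 0, 100, 0, -100, 15, 0, 100, 0, -125, 20, 0, 100, 0, -133, 22, 0, 100, 0, -133, 22, 0, 100])

```text
t: 5.37
position: [0.5058, -0.192, 0.2435]
tool_rot: [0.037, 1.569, -0.04]
contact_force: [-0.1, -0.2, -0.4]
finger_gap: 0.999
```

```bash
python3 - <<'E'
from h import *
for n in ["side","wrist","scene"]:
    c=robot.read_camera(n);im=c["color"][:,:,::-1]
    cv2.imwrite(f"pics/{n}5.png",im)
    h=cv2.cvtColor(c["color"],cv2.COLOR_RGB2HSV)
    m=cv2.inRange(h,(20,150,60),(33,255,255)); k,l,st,ce=cv2.connectedComponentsWithStats(m)
    print(n,"pred",proj(c,[.506,-.1914,.15]),proj(c,[.506,-.1914,.11]));
    for i in range(1,k):
        if st[i,4]>15:print(st[i],ce[i])
go([.506,-.1914,.138])
E
```

```text
side pred [316.30717512 267.9740778 ] [316.23608642 279.12111731]
[230 222   8  14  67] [233.20895522 228.10447761]
[314 267   6  17  83] [316.93975904 274.91566265]
wrist pred [317.90241414 248.69298386] [318.60770733 233.07375476]
[308 226  25  40 778] [320.26992288 246.39845758]
[432 404  62   2  73] [460.12328767 404.68493151]
scene pred [307.62093805 160.96534265] [307.68535387 170.2671789 ]
[414   0  10   6  35] [418.17142857   1.62857143]
[305 159   6  15  78] [307.32051282 166.06410256]
[456 290  14  14 110] [463.84545455 296.77272727]
t 5.5167 pos [ 0.506  -0.1877  0.2436] gap 1.0021173523777647
R [[0.001, 0.043, 0.999], [0.0, 0.999, -0.043], [-1.0, 0.0, 0.001]] q [ 0.44  0.38 -0.21  1.84  0.1   0.93  1.71] F [0.14 0.82 0.43]
shift mm [ 1.056e+02 -3.700e+00  1.000e-01]
```

View pics/wrist5.png

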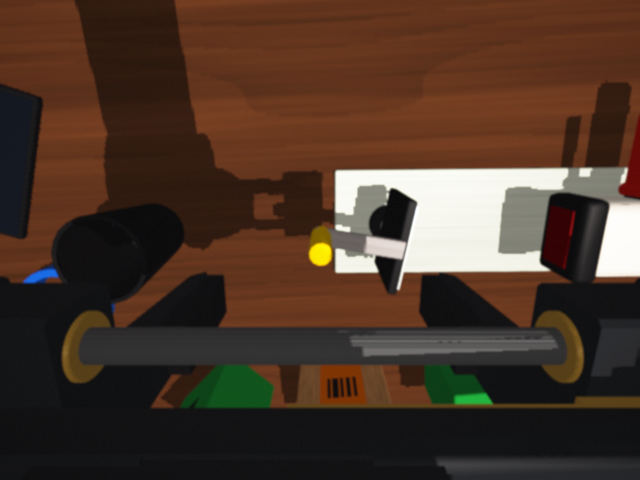

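View pics/side5.png

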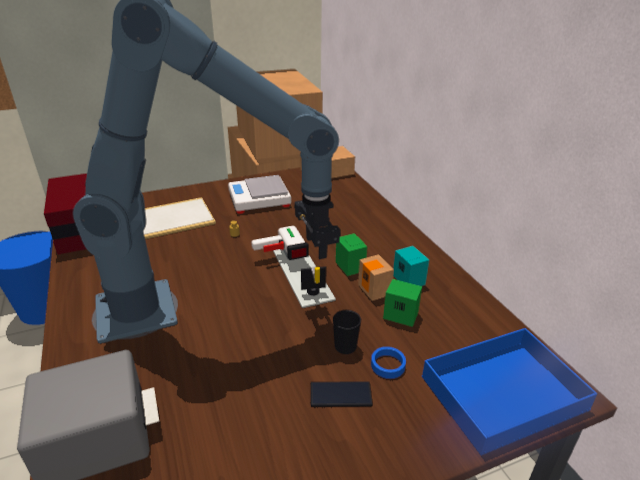

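Call:
jog_arm(plan=[20, -3, 2, 0, 100, 45, -3, 2, 0, 100, 70, -3, 2, 0, 100, 95, -3, 2, 0, 100, 105, -3, 2, 0, 100, 105, -3, 2, 0, 100])

```text
t: 6.02
position: [0.5066, -0.1885, 0.1367]
tool_rot: [0.033, 1.574, -0.03]
contact_force: [0.1, 0.4, 0.1]
finger_gap: 0.999
```

```bash
python3 - <<'E'
from h import *
for n in ["side","wrist","scene"]:
    c=robot.read_camera(n);im=c["color"][:,:,::-1]
    if n=="side": im=cv2.resize(im[210:330,250:410],None,fx=5,fy=5)
    cv2.imwrite(f"pics/{n}6.png",im)
go([.508,-.190,.138])
E
```

```text
t 6.1667 pos [ 0.509  -0.1903  0.1399] gap 0.9937735232638788
R [[0.003, 0.042, 0.999], [-0.0, 0.999, -0.042], [-1.0, -0.0, 0.003]] q [ 0.42  0.53 -0.19  1.91  0.14  0.71  1.68] F [ 0.41 -0.76  0.72]
shift mm [ 1.9  0.3 -1. ]
```

View pics/wrist6.png

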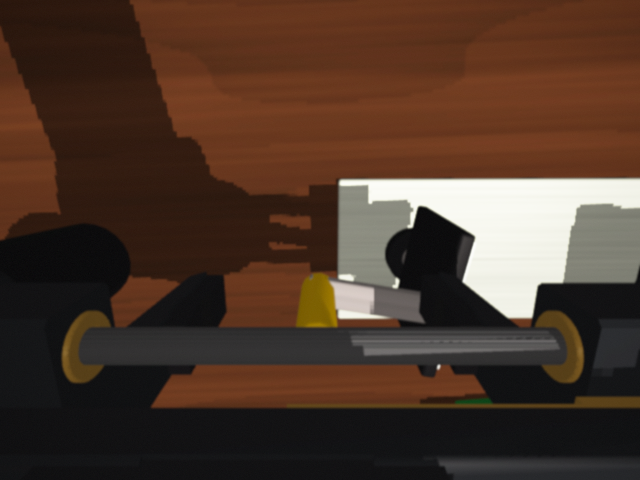

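View pics/side6.png

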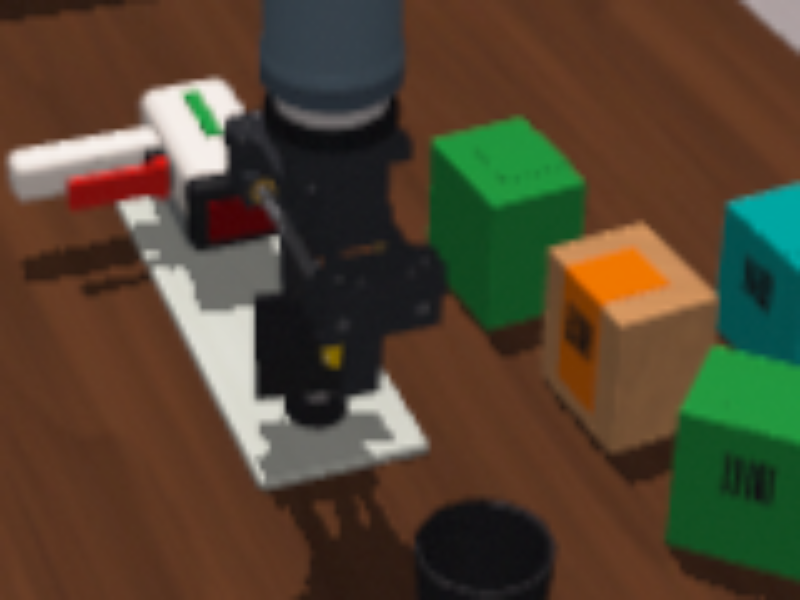

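Peg stands between the pads (col ~318 of 225–421). Close on it.

Call:
jog_arm(plan=[1, 0, 0, 0, 60, 1, 0, 0, 0, 30, 1, 0, 0, 0, 10, 1, 0, 0, 0, 5, 1, 0, 0, 0, 5, 1, 0, 0, 0, 5, 1, 0, 0, 0, 5, 1, 0, 0, 0, 5])

```text
t: 6.83
position: [0.5089, -0.1903, 0.1389]
tool_rot: [0.033, 1.568, -0.033]
contact_force: [-0.6, -0.1, -0.1]
finger_gap: 0.419
```

Call:
jog_arm(plan=[0, 0, 0, 0, 5, 0, 0, 0, 0, 5, 0, 0, 0, 0, 5, 0, 0, 0, 0, 5])

```text
t: 7.17
position: [0.5088, -0.1913, 0.1389]
tool_rot: [0.032, 1.568, -0.034]
contact_force: [0.5, -2.5, -1.7]
finger_gap: 0.168
```

```bash
python3 - <<'E'
from h import *
s=robot.state();p=s["position"][:2];d=p-piv
print(p,np.hypot(*d),"normal angle",np.degrees(np.arctan2(-d[1],-d[0])))
seal=np.array([.676,-.1765])
for P in(piv,np.array([.523,-.122])):
    e=seal-P; w=90+np.degrees(th); a=(w+np.degrees(np.arctan2(e[1],e[0])))/2
    print("target normal",a)
a0=80+np.degrees(th);R=Ro.from_rotvec(s["tool_rot"]).as_matrix()
at=34.3
for k in range(1,13):
    f=a0+(at-a0)*k/12
    u=lambda g:-.07*np.array([np.cos(np.radians(g)),np.sin(np.radians(g)),0])
    print(k,(R.T@(u(f)-u(a0))*1000).round(1))
go([*p,.138])
E
```

```text
[ 0.50883192 -0.19129823] 0.0693736971122816 normal angle 79.89811811196618
target normal 34.27544250341688
target normal 33.99360646924956
1 [-0.   0.9 -4.3]
2 [-0.   2.1 -8.6]
3 [ -0.    3.5 -12.7]
4 [ -0.1   5.2 -16.8]
5 [ -0.1   7.1 -20.8]
6 [ -0.1   9.3 -24.6]
7 [ -0.1  11.8 -28.3]
8 [ -0.1  14.4 -31.8]
9 [ -0.1  17.3 -35.1]
10 [ -0.1  20.4 -38.3]
11 [ -0.1  23.6 -41.2]
12 [ -0.2  27.1 -44. ]
t 7.1667 pos [ 0.5088 -0.1913  0.1389] gap 0.16761215589829603
R [[0.003, 0.042, 0.999], [-0.001, 0.999, -0.042], [-1.0, -0.001, 0.003]] q [ 0.42  0.54 -0.18  1.91  0.15  0.71  1.68] F [ 0.54 -2.54 -1.7 ]
shift mm [ 0.9  0.  -0. ]
```

Call:
jog_arm(plan=[0, 0.9, -4.3, 0.063, 5, 0, 2.1, -8.6, 0.126, 5, 0, 3.5, -12.7, 0.189, 5, 0, 5.2, -16.8, 0.252, 5, 0, 7.1, -20.8, 0.315, 5, 0, 9.3, -24.6, 0.378, 5, 0, 9.3, -24.6, 0.378, 5])

```text
t: 7.75
position: [0.4846, -0.1808, 0.1389]
tool_rot: [0.33, 1.542, -0.332]
contact_force: [1.5, -2.2, -2.7]
finger_gap: 0.164
```

```bash
python3 - <<'E'
from h import *
s=robot.state();p=s["position"][:2]
for P in(piv,np.array([.523,-.122])):
    d=p-P;print(p,np.hypot(*d),"normal angle",np.degrees(np.arctan2(-d[1],-d[0])))
R=Ro.from_rotvec(s["tool_rot"]).as_matrix()
at=34.3;a0=56
u=lambda g:-.07*np.array([np.cos(np.radians(g)),np.sin(np.radians(g)),0])
for k in range(1,7):
    f=a0+(at-a0)*k/6
    print(k,(R.T@(u(f)-u(a0))*1000).round(1))
go([.4632,-.1624,.138])
E
```

```text
[ 0.48458855 -0.18075025] 0.06827067969764086 normal angle 57.76862721644355
[ 0.48458855 -0.18075025] 0.07019282032182779 normal angle 56.82297418806714
1 [-0.   0.9 -4.3]
2 [-0.   2.  -8.6]
3 [ -0.    3.5 -12.8]
4 [ -0.1   5.2 -16.9]
5 [ -0.1   7.1 -20.8]
6 [ -0.1   9.3 -24.7]
t 7.75 pos [ 0.4846 -0.1808  0.1389] gap 0.16397088573034194
R [[0.003, 0.41, 0.912], [-0.002, 0.912, -0.41], [-1.0, -0.0, 0.004]] q [ 0.34  0.5  -0.09  1.98  0.07  0.67  1.35] F [ 1.53 -2.16 -2.69]
shift mm [  0.8   8.  -27. ]
```

Call:
jog_arm(plan=[0, 0.9, -4.4, 0.063, 5, 0, 2.1, -8.9, 0.126, 5, 0, 3.6, -13.3, 0.189, 5, 0, 5.4, -17.6, 0.252, 5, 0, 7.5, -21.8, 0.315, 5, 0, 9.8, -25.9, 0.378, 5, 0, 9.8, -25.9, 0.378, 5, 0, 9.8, -25.9, 0.378, 5])

```text
t: 8.42
position: [0.4658, -0.1617, 0.1389]
tool_rot: [0.622, 1.474, -0.623]
contact_force: [2.7, -2.7, -4.2]
finger_gap: 0.176
```

```bash
python3 - <<'E'
from h import *
s=robot.state();p=s["position"][:2]
for P in(piv,np.array([.523,-.122])):
    d=p-P;print(p,np.hypot(*d),"normal angle",np.degrees(np.arctan2(-d[1],-d[0])))
for n in ["side","wrist","scene"]:
    c=robot.read_camera(n);im=c["color"][:,:,::-1]
    if n=="side": im=cv2.resize(im[210:330,250:410],None,fx=5,fy=5)
    if n=="scene": im=cv2.resize(im[150:300,220:420],None,fx=4,fy=4)
    cv2.imwrite(f"pics/{n}7.png",im)
go([*p,.138])
E
```

```text
[ 0.4657746  -0.16165415] 0.06740910895404208 normal angle 34.98949658548049
[ 0.4657746  -0.16165415] 0.06962182030101308 normal angle 34.71989863885204
t 8.5667 pos [ 0.4657 -0.1616  0.1389] gap 0.16773140041497406
R [[0.004, 0.716, 0.698], [-0.002, 0.698, -0.716], [-1.0, 0.002, 0.005]] q [0.24 0.46 0.   2.04 0.   0.63 1.01] F [ 3.83 -1.6  -3.64]
shift mm [0.9 0.  0.1]
```

View pics/side7.png

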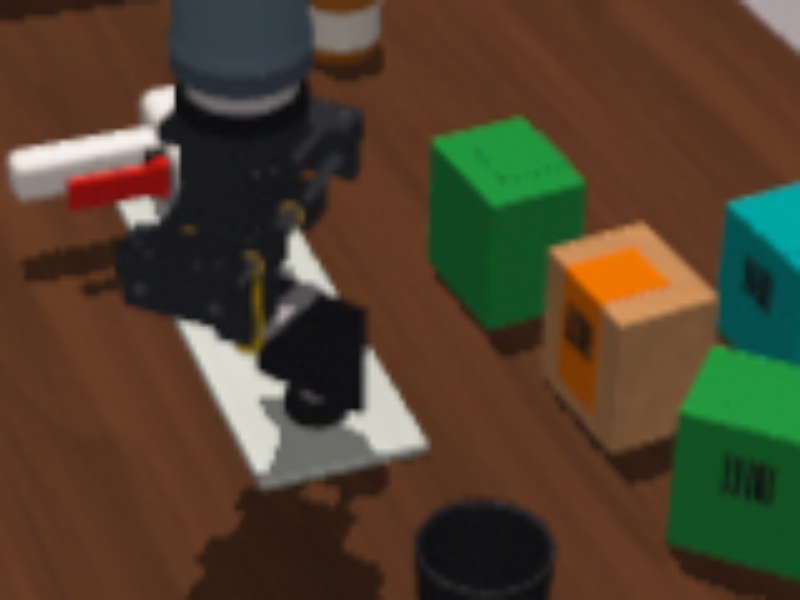

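View pics/scene7.png

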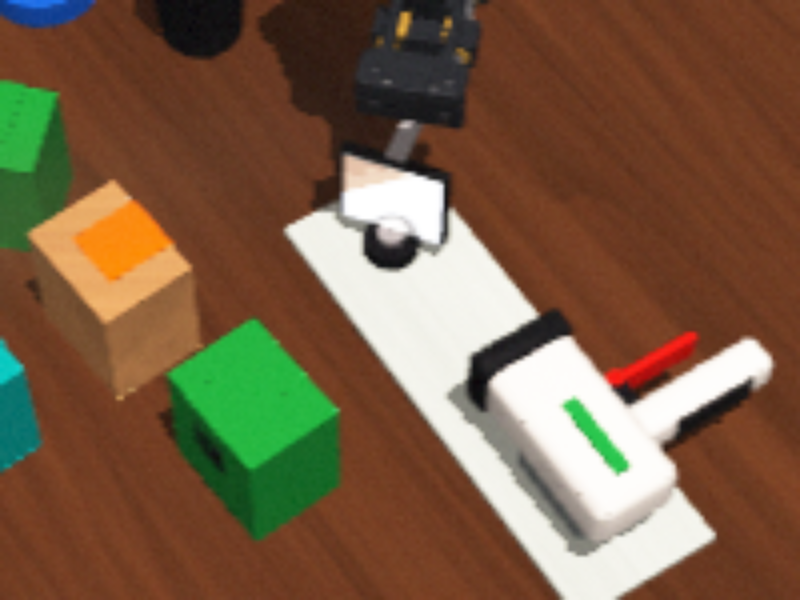

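View pics/wrist7.png

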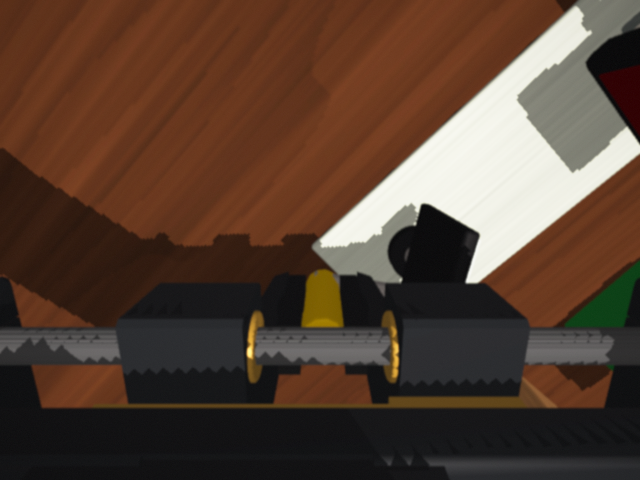

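```bash
python3 - <<'E'
from h import *
c=robot.read_camera("scene")
S=lambda x,y:(220+x/4,150+y/4)
a=onz(c,*S(342,147),.104)[:2];b=onz(c,*S(450,179),.104)[:2]
d=b-a;n=np.array([-d[1],d[0]]);n=-n if n[0]<0 else n
print(a,b,np.hypot(*d),(a+b)/2,"normal ang",np.degrees(np.arctan2(n[1],n[0])))
g=[onz(c,*S(*q),.104)[:2] for q in((443,246),)]
o=onz(c,*S(392,240),.02);print("hub",o)
top=[onz(c,*S(*q),.1)[:2].round(4).tolist() for q in((75,238),(132,200),(174,243),(118,279))];print("seal top corners",top)
seal=np.array([.676,-.1765])
for P in(piv,np.array([.523,-.122])):
  for m in(34,35,36,38):
    sd=2*m-(90+np.degrees(th)); u=np.array([np.cos(np.radians(sd)),np.sin(np.radians(sd))]);e=seal-P
    print(m,"y of seal mm",1000*(u[0]*e[1]-u[1]*e[0]))
E
```

```text
[ 0.53984941 -0.15302292] [ 0.49596132 -0.09043515] 0.0764420865860731 [ 0.51790536 -0.12172904] normal ang 35.0390869686212
hub [ 0.52225719 -0.11841898  0.02      ]
seal top corners [[0.7234, -0.1949], [0.6767, -0.1993], [0.6725, -0.1545], [0.7173, -0.1516]]
34 y of seal mm 1.576539373223239
35 y of seal mm -4.146742881450748
36 y of seal mm -9.864972968680476
38 y of seal mm -21.25842415390441
34 y of seal mm -0.0362476069422496
35 y of seal mm -5.704493514558359
36 y of seal mm -11.365789375536853
38 y of seal mm -22.63995816077901
```

Call:
jog_arm(plan=[0, 0, -0.5, 0, 5, 0, 0, -1, 0, 5, 0, 0, -1, 0, 5, 0, 0, -1, 0, 5, 0, 0, -1, 0, 5, 0, 0, -1, 0, 5, 0, 0, -1, 0, 5, 0, 0, -1, 0, 5])

```text
t: 9.28
position: [0.4653, -0.1611, 0.1389]
tool_rot: [0.624, 1.473, -0.624]
contact_force: [4.6, -3.0, -4.7]
finger_gap: 0.173
```

```bash
python3 - <<'E'
from h import *
s=robot.state();p=s["position"][:2]
for P in(piv,np.array([.523,-.122])):
    d=p-P;print(p,np.hypot(*d),"normal angle",np.degrees(np.arctan2(-d[1],-d[0])))
print(s["contact_force"],s["finger_gap"],abs(s["joint_velocities"]).max(),s["t"])
for n in("scene","side"):
    c=robot.read_camera(n);d=cv2.imread(f"pics/{n}1.png")[:,:,::-1]
    df=cv2.absdiff(c["color"],d).max(2)
    if n=="side":print("carton diff",df[255:300,355:395].mean())
    else:print("carton diff",df[195:250,225:272].mean())
E
```

```text
[ 0.46534174 -0.16105747] 0.06742561112173144 normal angle 34.36316269721556
[ 0.46534174 -0.16105747] 0.06964166152382323 normal angle 34.11355092917903
[ 4.63899732 -3.02258388 -4.68746014] 0.1726635920338706 0.0019160396562438655 9.2833
carton diff 3.343520309477756
carton diff 1.9933333333333334
```

Aim is on target, the arm is still, and the carton hasn't moved. Handing in.

```bash
python3 -c "
from station import robot
print(robot.close_job())"
```

```text
the job is handed in; nothing more can be done
None
```

I squeezed the trigger home, let it spring back, then swung the mirror by its peg onto the seal. I handed the job in at about 9.4 s with the gripper still holding the peg. The hand-in gave no verdict, so what follows are my own readings.

- **Trigger:** at full squeeze the jaw gap was about 41 mm and the trigger leaned right up to the grip. After I opened the jaws, it looked as it did before the squeeze.
- **Mirror aim:** the mirror's normal stood at about 34.2° in the world frame, against a target of 34.0–34.3°. That puts the line of sight about 0–1 mm from the middle of the seal by calculation; counting measuring error, I would trust it to about 5 mm. Before the last small nudge of 0.6°, the mirror frame seen in the scene camera gave 35.0° and the peg position gave 34.7–35.0°, so the two agreed.
- **Hold:** the outside force on the tool was about 7 N and the arm was still.
- **Surroundings:** the carton looked unchanged in two cameras. I did not measure the other objects at the end, but no force reading suggested touching any of them.

The one disagreement was the pivot position. My first estimate gave a peg radius of 67–68 mm instead of 70 mm. Moving the pivot about 2 mm fixed that, and it changed the aim by less than 2 mm.

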